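Clear the tamper and hold the basket box open

ROBOT

A 6-joint arm with a two-finger parallel gripper is mounted at the origin on the work surface. World frame = base frame: x ahead of the robot, y to its left, z up, the work surface at z = 0. Lengths are in m, angles in degrees, forces in N, time in s.
With the tool pointing down it reaches from about 0.3 to 0.75 m from the base axis. Payload 8.5 kg.
Tool frame: the origin (TCP) lies midway between the tips of the shut fingers; the grasp point (between the pads) lies 19 mm behind it (env.grip_depth is the distance from the TCP to the grasp point, in m); x points along the fingers, y is the direction in which the jaws open and shut, and the axes are right-handed (so a half turn about x gives the same grasp; the last joint's range is limited). The gripper opens to 85 mm and grips with 20 to 120 N. Pads are 22 mm wide; open, the fingers measure 114 mm over their backs; the gripper's body (76 mm by 85 mm) begins 54 mm behind the grasp point. The pads swing forward as they close: fully open they stand 13 mm farther back than shut.
Start: joints at [59.169, 21.807, 74.336, -0, 83.858, -12.336], TCP at [0.174, 0.522, 0.231] pointing down, gripper open.
Joint ranges: [-178.18, 178.18], [-50.72, 133.34], [12.68, 142.11], [-81.47, 261.47], [9.98, 163.14], [-165.26, 165.26]. Speed limits (degrees/s): [136.94, 136.94, 180, 180, 180, 180].

INTERFACE

Orientations are given as a 3x3 rotation matrix whose columns are the frame's x, y, z axes.
In Python, from rig import env gives the robot as it stands.
- The arm moves only by the tool play_rows, never from a script. Its arguments are lists of equal length, an entry for each row: "travel": the shift along the world's x, y, z in cm, a list of three; "rotation": the turn, a rotation vector about the world's x, y, z in rad, a list of three; "claw": the finger opening in cm, from 0 to 8.54. A call has 1 to 12 rows; each row shifts and turns the pose as measured when the row begins; what a row does not reach is not made up. A row lasts 1/12 s, in which the tool goes at most 41.7 mm and 7.16 degrees, less where a joint would pass 70% of its speed; a pose out of reach is approached as far as the arm can. A call is refused whole if a number of a shift passes 4.17 or a number of a turn 0.125, either way. A call with a gripper value outside its range is refused whole. The fingers move at their own pace and stop on an object; "squeeze" is the grip in N (left out, the last holds). Time passes only in rows, so rows that do not move let the fingers close. It gives the time, the measured TCP pose, the force and the opening at its end, in the units of the state.
- env.observe(): the state, without advancing time (a new reading comes with each control period).
- env.get_image(name): name is "scene" or "top" or "wrist"; returns the picture (400x640x3 uint8, red, green, blue); there is no depth.
- env.camera_info(name): a dict with "vertical_fov" (degrees; the focal length in pixels is half the picture's height over the tangent of half this angle, whatever the lens; pixels are square), "cx", "cy" (the principal point, pixels), "eye" and "rotation" of the camera in the world. Camera axes: x right, y down, z forward; pixel columns grow to the right and rows downward; lengths in m; the calibration is good to about 2 mm. A picture is of the moment at which its call begins: read the wrist's pose just before it. camera_info takes no time and is no camera call; for the wrist camera it gives the pose at the moment of the call.
- env.close_job(): hands the job in, once; it reports no verdict.
The state is a dict: "time_s": time; "q": joint angles; "qvel": joint speeds; "joint_efforts": joint torques, N m; "position": TCP position; "tool_rot": TCP orientation; "ft_force": force on the tool from outside, world axes, zero at the start; "wrist_torque": the same for the moment, N m; "grip_width": finger opening in m.
Only numpy, scipy, OpenCV 4.12 (cv2) and the standard library are available. Lean on these libraries where they do the work, as an engineer would, in place of code of your own. Each camera call takes 0.05 s, during which the arm holds its last target.

TASK

The tamper has been left on the sprung lid of the steel box of spare filter baskets. Lift it off and stand it gently, upright, in the middle of the tamping mat, let go of it, and only then raise the lid (it has a pull bar) and hold it steady at 60 degrees open so that I can take a basket out: the lid springs shut if let go, so finish while still holding it there. Leave the milk jug, the cup and the glass tumbler where they stand.

Things in the scene. Friction and masses are not known exactly. Their poses are not given: they have to be found in the camera images.
- box: Open-topped stainless steel box, 180 (x) x 210 (y) x 100 mm high, fixed to the counter; spare filter baskets inside, 30 mm high. Origin: centre of its underside, on the counter. Its own x points from the front (pull bar side) to the back (hinge side), z up. It stands left or right, the mat on the other side, and is turned up to 0.3 rad.
- lid: Flat steel lid of the box, 190 x 216 x 8 mm, 0.4 to 0.65 kg with its pull bar; closed, its underside lies on the rim, 100 mm above the counter, and its top at 108 mm. It is hinged along the back upper edge of the box and opens upward and backward, away from the robot. Origin: middle of the hinge line, at the height of its underside; its own x points, closed, as the box's x (the lid extends to -x of it), y along the hinge.
- lid_angle (a joint): Opening angle of the lid in rad: 0 closed, grows as it opens, 1.047 = 60 degrees, stop at 1.4. A weak spring (torque 0.18 N m closed, 0.31 N m at 60 degrees) and its weight close it from any angle; about 2 to 3 N at the bar, square to the lid, holds it at 60 degrees.
- lid_hinge (a point): Point on the hinge line, middle of the lid's width, 4 mm above the lid body's origin when closed (104 mm above the counter). The lid turns about the line through the lid body's origin.
- lid_handle (a point): Middle of the lid's pull bar: a round black bar, 12 mm thick, 130 mm long, parallel to the hinge, carried 50 mm clear (to its axis) in front of the lid's front edge on two arms 110 mm apart (inner gap). It lies 240 mm from the hinge, in mid-thickness of the lid; closed, its axis is 104 mm above the counter, with free space under it and between it and the box, so it can be pinched from above with a finger either side; it may turn between the fingers as the lid rises.
- tamper: Coffee tamper, loose, 0.25 to 0.5 kg: steel foot 58 mm across and 14 mm high, slim 20 mm stem, dark wooden knob on top, 87 mm high over all. It stands upright on the closed lid. Origin: centre of its underside, z up.
- tamper_grip (a point): Middle of the tamper's knob, 66 mm above its underside: there the knob is a plain round 34 mm across (from 54 to 80 mm above the underside).
- mat: Black rubber tamping mat, 130 x 130 x 8 mm, fixed flat on the counter. Origin: centre of its underside, on the counter; its top is 8 mm above.
- jug: Bystander: steel milk jug with handle, 76 mm across the rim, 95 mm high, loose, about 150 mm behind the mat's centre. Origin: centre of its underside.
- cup: Bystander: white cup, 72 mm across, 60 mm high, loose, about 140 mm to the left (+y) of the mat's centre. Origin: centre of its underside.
- tumbler: Bystander: clear glass tumbler, 62 mm across, 80 mm high, loose, about 140 mm to the right (-y) of the mat's centre. Origin: centre of its underside.
There are look-alikes about, which are no part of the job. Several things look just like the mat: the one meant starts nearest to the robot's base.

How it is judged (in metres and radians):
On the way:
1. the tamper stands released, upright, on the middle of the mat, with the lid still closed (horizontal distance between tamper and mat below 0.035 m and angle between tamper's own z axis and vertical below 0.1 rad and height (world z) of tamper between 0.004 and 0.014 m and linear speed of tamper below 0.03 m/s and contact force between tamper and the fingers below 0.1 N and value of joint lid_angle below 0.08 rad), for 0.3 s.
At the end, for the whole second after the job is handed in: Fingers hold the lid still at 55 to 65 degrees (0.96 to 1.134 rad, under 0.05 rad/s, over 0.8 N), nothing else propping it; tamper upright, released, on the mat within 35 mm of its centre; jug, cup and tumbler upright, moved under 30 mm (value of joint lid_angle between 0.96 and 1.134 rad and velocity of joint lid_angle between -0.05 and 0.05 rad/s and contact force between lid and the fingers above 0.8 N and contact force between lid and tamper below 0.1 N and contact force between lid and jug below 0.1 N and contact force between lid and cup below 0.1 N and contact force between lid and tumbler below 0.1 N and horizontal distance between tamper and mat below 0.035 m and angle between tamper's own z axis and vertical below 0.1 rad and height (world z) of tamper between 0.004 and 0.014 m and linear speed of tamper below 0.03 m/s and contact force between tamper and the fingers below 0.1 N and distance of each of jug, cup, tumbler from where it was at the start of the episode below 0.03 m and angle between each of jug, cup, tumbler's own z axis and vertical below 0.15 rad); the arm keeps its last pose, push and grip.
It fails at once if the tamper falls or is thrown (it moves faster than 0.6 m/s out of the fingers) (linear speed of tamper above 0.6 m/s and contact force between tamper and the fingers below 0.1 N).
It fails at once if the tamper is tipped over (more than about 45 degrees) (angle between tamper's own z axis and vertical above 0.8 rad).
It fails at once if the lid is raised with the tamper still on it (value of joint lid_angle above 0.15 rad and contact force between lid and tamper above 0.2 N).
It fails at once if the jug, cup or tumbler is pushed more than 30 mm or tipped (distance of any of jug, cup, tumbler from where it was at the start of the episode above 0.03 m or angle between any of jug, cup, tumbler's own z axis and vertical above 0.4 rad).
It also fails if it takes over 61 s, if anything falls off the work surface, if the arm or the gripper's body presses on something with over 40 N, if the wrist force passes 120 N, or if a joint passes its speed limit or range.

## Working session

There is one attempt and no reset: what is moved stays moved. The work goes in short steps, Python scripts to look and compute and a tool call to move; the robot and the scene stay as the last step left them, time stands still between calls to the robot, and variables do not carry over. Pictures are saved under pics/ and viewed, and the job is handed in when it is done.

Besides the shell and the picture viewer there is one more tool, called after "Emit:" in YAML: its name, and indented under it one key for each argument. play_rows: Moves the arm, as the interface text tells. Its arguments: {"type":"object","properties":{"travel":{"type":"array","items":{"type":"array","items":{"type":"number"}}},"rotation":{"type":"array","items":{"type":"array","items":{"type":"number"}}},"claw":{"type":"array","items":{"type":"number"}},"squeeze":{"type":"number"}},"required":["travel","rotation","claw"]}

```bash
mkdir -p pics; ls
python3 - <<'E'
from rig import env
import cv2,numpy as np
for n in("scene","top","wrist"):
    ci=env.camera_info(n); print(n,ci)
    cv2.imwrite(f"pics/{n}0.png",env.get_image(n)[:,:,::-1])
s=env.observe(); print({k:np.round(v,3).tolist() for k,v in s.items()}, env.grip_depth)
E
```

```text
pics
scene {'vertical_fov': 47.43070573969874, 'cx': 315.1204687674538, 'cy': 201.03404635671578, 'eye': array([1.14544577, 0.69063438, 1.28494219]), 'rotation': array([[-0.75065197,  0.53440335, -0.38850313],
       [ 0.66056884,  0.61866264, -0.42532968],
       [ 0.01305477, -0.57590762, -0.81741054]])}
top {'vertical_fov': 50.4539937399371, 'cx': 320.65992887642057, 'cy': 200.45865080783267, 'eye': array([0.34349151, 0.11713918, 1.29708587]), 'rotation': array([[-0.15370107, -0.9622696 ,  0.22452883],
       [-0.98811006,  0.150555  , -0.03117225],
       [-0.00380783, -0.2266504 , -0.97396873]])}
wrist {'vertical_fov': 61.61479489122213, 'cx': 317.6797007767507, 'cy': 199.30003198264438, 'eye': array([0.09443696, 0.54810862, 0.37370405]), 'rotation': array([[ 0.31742565,  0.89611869,  0.310181  ],
       [ 0.94828142, -0.29933674, -0.10564028],
       [-0.00181766,  0.32767181, -0.94478986]])}
{'time_s': 0.15, 'q': [59.168, 21.834, 74.373, 0.001, 83.86, -12.338], 'qvel': [0.106, 0.013, -0.237, 0.015, -0.182, 0.066], 'joint_efforts': [0.002, -44.863, -23.134, -0.0, 0.004, -0.0], 'position': [0.174, 0.521, 0.231], 'tool_rot': [[-0.001, 0.317, 0.948], [-0.001, 0.948, -0.317], [-1.0, -0.001, -0.0]], 'ft_force': [0.403, -0.207, -0.041], 'wrist_torque': [0.049, -0.016, 0.026], 'grip_width': 0.086} 0.0187
```

View pics/scene0.png

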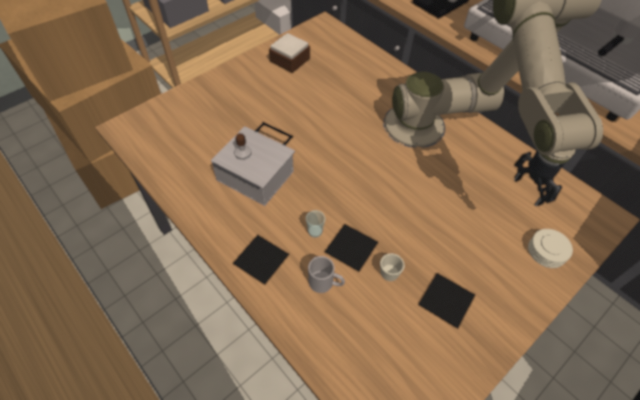

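View pics/top0.png

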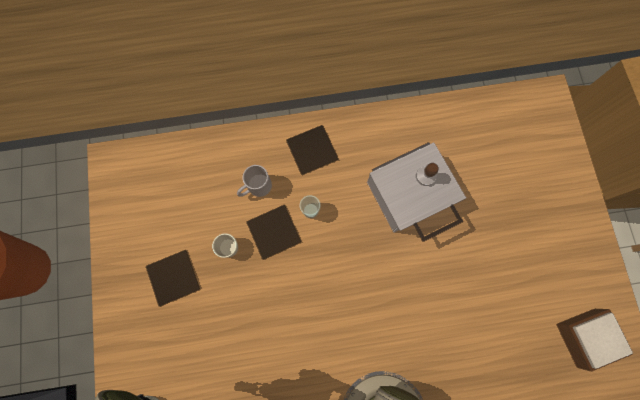

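View pics/wrist0.png

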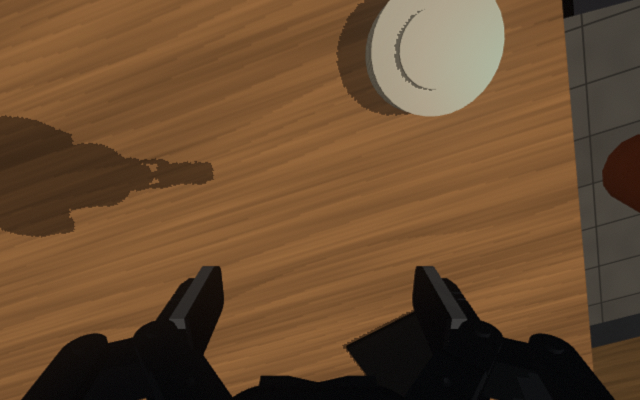

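Top view: mat candidates at (274,232), (313,150), (173,278); jug (256,178), cup (224,246), tumbler (310,207); lid about (417,186) with the tamper at (430,172) and the bar at (440,225).

```bash
cat > h.py <<'E'
import numpy as np,cv2
from rig import env
def ray(n,u,v,ci=None):
    ci=ci or env.camera_info(n); f=200/np.tan(np.radians(ci['vertical_fov']/2))
    d=ci['rotation']@np.array([(u-ci['cx'])/f,(v-ci['cy'])/f,1.]); return ci['eye'],d/np.linalg.norm(d)
def onz(n,u,v,z,ci=None):
    e,d=ray(n,u,v,ci); return e+d*(z-e[2])/d[2]
def tri(a,b):
    (e1,d1),(e2,d2)=a,b; A=np.stack([d1,-d2],1); t=np.linalg.lstsq(A,e2-e1,rcond=None)[0]
    p,q=e1+t[0]*d1,e2+t[1]*d2; return (p+q)/2,np.linalg.norm(p-q)
def proj(n,p,ci=None):
    ci=ci or env.camera_info(n); f=200/np.tan(np.radians(ci['vertical_fov']/2))
    c=ci['rotation'].T@(np.array(p)-ci['eye']); return np.array([ci['cx']+f*c[0]/c[2],ci['cy']+f*c[1]/c[2]])
E
python3 - <<'E'
from h import *
for n in("top","scene"):
    im=cv2.imread(f"pics/{n}0.png"); m=(im.max(2)<60).astype(np.uint8)
    k,l,st,c=cv2.connectedComponentsWithStats(m)
    for i in range(1,k):
        if 300<st[i,4]<4000:
            cs,_=cv2.findContours((l==i).astype(np.uint8),cv2.RETR_EXTERNAL,2); r=cv2.minAreaRect(cs[0])
            bx=np.array([onz(n,*p,.008) for p in cv2.boxPoints(r)])
            print(n,st[i],c[i].round(1),'xy',onz(n,*c[i],.008).round(4),np.linalg.norm(np.diff(bx,axis=0),axis=1).round(3))
im=cv2.imread("pics/top0.png")[120:270,340:500]; cv2.imwrite("pics/topc.png",cv2.resize(im,None,fx=5,fy=4*1.25*.8,interpolation=2)[:600])
im=cv2.imread("pics/scene0.png")[110:210,200:310]; cv2.imwrite("pics/scc.png",cv2.resize(im,None,fx=6,fy=6,interpolation=2))
E
```

```text
top [ 380   50  260   43 1704] [521.8  70.2] xy [ 0.9795 -0.659   0.008 ] [0.893 0.029 0.888]
top [ 287  126   50   48 1417] [311.9 149.2] xy [0.8118 0.0778 0.008 ] [0.128 0.127 0.126]
top [  0 134  64  17 352] [ 29.2 142.1] xy [0.9775 0.9763 0.008 ] [0.202 0.026 0.202]
top [ 248  206   53   53 1188] [274.1 230.4] xy [0.5696 0.2316 0.008 ] [0.126 0.125 0.123]
top [ 147  254   52   52 1517] [171.8 279.9] xy [0.4685 0.5535 0.008 ] [0.129 0.127 0.126]
top [  0 384  77  16 743] [ 45.9 394. ] xy [0.2058 0.929  0.008 ] [0.216 0.04  0.215]
top [ 99 391  51   9 337] [120.1 395.6] xy [0.1695 0.7219 0.008 ] [0.142 0.021 0.141]
scene [413   0  56  18 555] [439.    5.7] xy [-0.7064 -0.4605  0.008 ] [0.278 0.149 0.267]
scene [489   0  25  24 433] [502.4  10.2] xy [-0.9162 -0.2333  0.008 ] [0.227 0.107 0.223]
scene [137 183  33  49 321] [156. 212.] xy [ 0.9725 -0.2891  0.008 ] [0.03  0.241 0.027]
scene [ 596  221   44   88 1978] [624.3 267. ] xy [-0.0298  0.8523  0.008 ] [0.146 0.333 0.129]
scene [ 326  226   51   44 1237] [351.1 247.1] xy [0.5705 0.2373 0.008 ] [0.126 0.13  0.122]
scene [ 235  236   52   47 1310] [260.6 258.9] xy [0.8153 0.0813 0.008 ] [0.132 0.126 0.128]
scene [ 420  274   54   53 1566] [446.5 299.9] xy [0.4803 0.5541 0.008 ] [0.124 0.128 0.12 ]
```

View pics/topc.png

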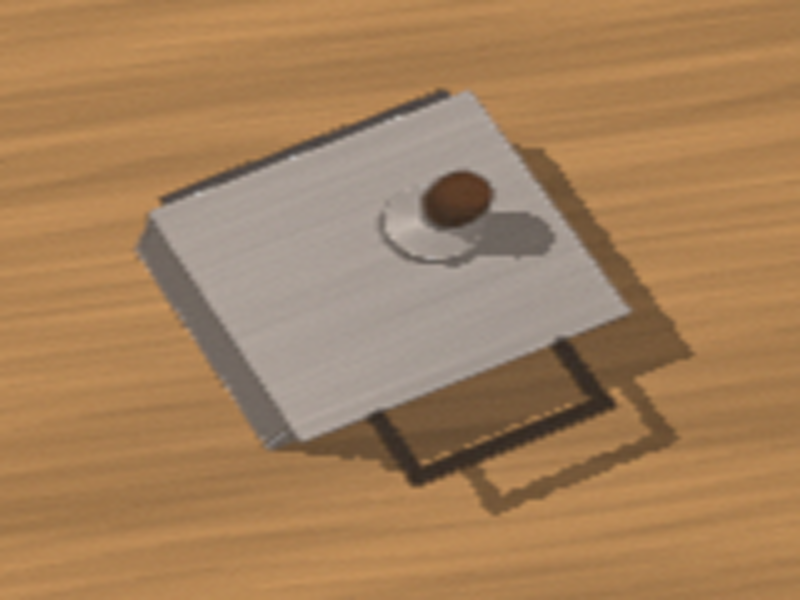

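View pics/scc.png

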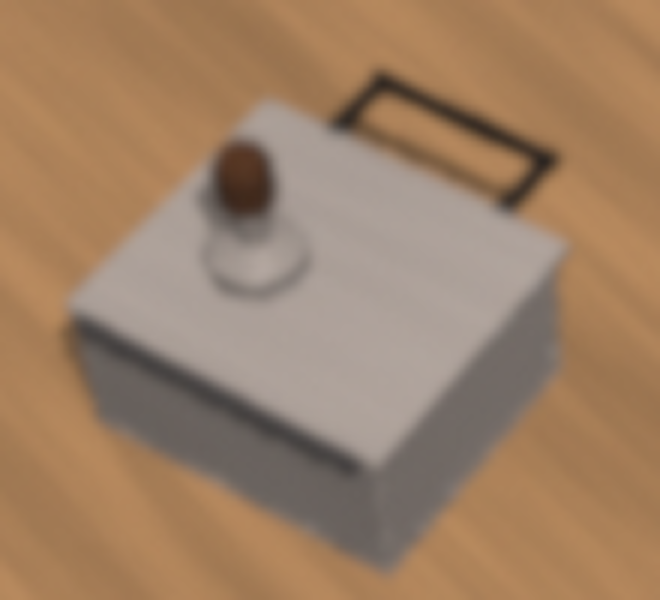

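Crops show the lid's four corners, the bar (top-crop ends (418,478), (612,403)) and the knob at top-crop (458,200), scene-crop (243,178). Triangulating.

Run:
```python
from h import *
T=lambda x,y:(340+(x+.5)/5-.5,120+(y+.5)/4-.5)
S=lambda x,y:(200+(x+.5)/6-.5,110+(y+.5)/6-.5)
pts={'BL':((152,214),(380,468),.108),'BR':((465,92),(72,305),.108),'FR':((630,311),(270,98),.108),'FL':((298,441),(565,245),.108),
'barL':((418,478),(553,158),.107),'barR':((612,403),(381,77),.107),'knob':((458,200),(243,178),.108+.067),'foot':((430,224),(257,256),.122)}
R={}
for k,(a,b,z) in pts.items():
    a,b=T(*a),S(*b); p,g=tri(ray('top',*a),ray('scene',*b)); R[k]=(onz('top',*a,z)+onz('scene',*b,z))/2
    print(k,onz('top',*a,z).round(4),onz('scene',*b,z).round(4),'tri',p.round(4),round(g,4))
print('yaw back',[np.degrees(np.arctan2(*(R[a]-R[b])[[1,0]])) .round(2) for a,b in(('BL','FL'),('BR','FR'))],'y dir',[np.degrees(np.arctan2(*(R[a]-R[b])[[1,0]])).round(2) -90 for a,b in(('BL','BR'),('FL','FR'),('barL','barR'))])
print([np.linalg.norm(R[a]-R[b]).round(4) for a,b in(('BL','BR'),('FL','FR'),('barL','barR'),('BL','FL'),('BR','FR'))])
print('barmid',(R['barL']+R['barR'])/2,'backmid',(R['BL']+R['BR'])/2)
# knob masks
for n in('top','scene'):
    im=cv2.imread(f'pics/{n}0.png').astype(int); b,g,r=im[...,0],im[...,1],im[...,2]
    m=((r-b>20)&(r<125)); 
    mm=np.zeros_like(m); 
    if n=='top': mm[155:190,410:450]=m[155:190,410:450]
    else: mm[125:150,228:255]=m[125:150,228:255]
    k,l,st,c=cv2.connectedComponentsWithStats(mm.astype(np.uint8)); 
    for i in range(1,k): print(n,st[i],c[i])
for j in('jug','cup','tum'):pass
```

```text
BL [ 0.6763 -0.0758  0.108 ] [ 0.6784 -0.0716  0.108 ] tri [ 0.677  -0.0757  0.1032] 0.0021
BR [ 0.7404 -0.2761  0.108 ] [ 0.7391 -0.2747  0.108 ] tri [ 0.7396 -0.2752  0.1085] 0.0017
FR [ 0.5622 -0.3343  0.108 ] [ 0.5599 -0.3325  0.108 ] tri [ 0.5611 -0.3326  0.1095] 0.0025
FL [ 0.4989 -0.1273  0.108 ] [ 0.5013 -0.129   0.108 ] tri [ 0.4999 -0.1287  0.1066] 0.0028
barL [ 0.4627 -0.1891  0.107 ] [ 0.4627 -0.1863  0.107 ] tri [ 0.4623 -0.1885  0.1054] 0.0022
barR [ 0.4983 -0.3091  0.107 ] [ 0.4987 -0.3043  0.107 ] tri [ 0.4976 -0.3087  0.1039] 0.0034
knob [ 0.6413 -0.2334  0.175 ] [ 0.6405 -0.2348  0.175 ] tri [ 0.6411 -0.2331  0.1766] 0.0006
foot [ 0.6402 -0.2302  0.122 ] [ 0.6453 -0.2257  0.122 ] tri [ 0.642  -0.2323  0.1141] 0.0006
yaw back [np.float64(17.08), np.float64(17.98)] y dir [np.float64(17.189999999999998), np.float64(16.549999999999997), np.float64(16.730000000000004)]
[np.float64(0.2112), np.float64(0.2141), np.float64(0.1243), np.float64(0.1854), np.float64(0.1879)]
barmid [ 0.48061793 -0.24718929  0.107     ] backmid [ 0.70854436 -0.1745583   0.108     ]
top [443 156   7  12  36] [447.         161.05555556]
top [424 163  15  14 152] [430.96052632 169.23684211]
scene [235 133  10  13  97] [240.06185567 139.03092784]
```

Everything agrees to within 1–4 mm: mat (0.570,0.234), tamper (0.641,-0.233), bar middle (0.480,-0.246), box yaw 17°. I'll go above the tamper and turn the jaws along the box's x axis on the way.

Emit:
play_rows:
  travel:
    - [1.95,-3.1,0.4]
    - [1.95,-3.1,0.4]
    - [1.95,-3.1,0.4]
    - [1.95,-3.1,0.4]
    - [1.95,-3.1,0.4]
    - [1.95,-3.1,0.4]
    - [1.95,-3.1,0.4]
    - [1.95,-3.1,0.4]
    - [1.95,-3.1,0.4]
    - [1.95,-3.1,0.4]
    - [1.95,-3.1,0.4]
    - [1.95,-3.1,0.4]
  rotation:
    - [0,0,-0.08]
    - [0,0,-0.08]
    - [0,0,-0.08]
    - [0,0,-0.08]
    - [0,0,-0.08]
    - [0,0,-0.08]
    - [0,0,-0.08]
    - [0,0,-0.08]
    - [0,0,-0.08]
    - [0,0,-0.08]
    - [0,0,-0.08]
    - [0,0,-0.08]
  claw: [8.5,8.5,8.5,8.5,8.5,8.5,8.5,8.5,8.5,8.5,8.5,8.5]

```text
time_s: 1.15
position: [0.4095, 0.135, 0.2775]
tool_rot: [[-0.006, 0.968, 0.253], [0.001, 0.253, -0.968], [-1.0, -0.006, -0.003]]
ft_force: [0.9, 1.6, -0.0]
grip_width: 0.085
```

Emit:
play_rows:
  travel:
    - [2.1,-3.3,0]
    - [2.1,-3.3,0]
    - [2.1,-3.3,0]
    - [2.1,-3.3,0]
    - [2.1,-3.3,0]
    - [2.1,-3.3,0]
    - [2.1,-3.3,0]
    - [2.1,-3.3,0]
    - [2.1,-3.3,0]
    - [2.1,-3.3,0]
    - [1.0,-2.0,0]
    - [0,0,0]
  rotation:
    - [0,0,0.04]
    - [0,0,0]
    - [0,0,0]
    - [0,0,0]
    - [0,0,0]
    - [0,0,0]
    - [0,0,0]
    - [0,0,0]
    - [0,0,0]
    - [0,0,0]
    - [0,0,0]
    - [0,0,0]
  claw: [8.5,8.5,8.5,8.5,8.5,8.5,8.5,8.5,8.5,8.5,8.5,8.5]

```text
time_s: 2.15
position: [0.637, -0.2418, 0.2728]
tool_rot: [[-0.011, 0.96, 0.28], [0.004, 0.28, -0.96], [-1.0, -0.009, -0.006]]
ft_force: [-0.6, 0.4, -0.9]
grip_width: 0.0851
```

Run:
```python
from h import *
ci=env.camera_info('wrist'); im=env.get_image('wrist'); cv2.imwrite('pics/w1.png',im[:,:,::-1])
for nm,p in(('knobtop',(0.641,-.233,.188)),('bar',(0.480,-.246,.108))): print(nm,proj('wrist',p,ci))
np.save('ci.npy',ci,allow_pickle=True); s=env.observe(); print(s['position'],s['tool_rot'].round(4) if hasattr(s['tool_rot'],'round') else s['tool_rot'],s['ft_force'])
```

```text
knobtop [327.3829236 197.1144417]
bar [153.2376491  135.23105991]
[ 0.63650575 -0.24024697  0.27269214] [[-0.0112  0.9597  0.2809]
 [ 0.0045  0.281  -0.9597]
 [-0.9999 -0.0095 -0.0074]] [-0.35397077  0.15085738 -1.21688689]
```

View pics/w1.png

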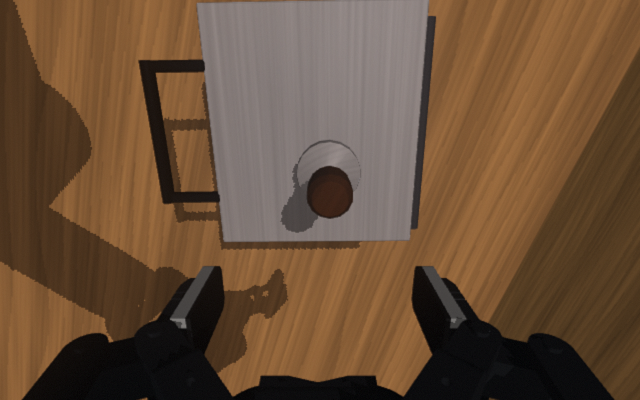

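Wrist view: knob at (330,191), foot centre about (329,170), bar from (146,62) to (168,200). These are within a few pixels of predicted. I'll refine both.

Run:
```python
from h import *
ci=np.load('ci.npy',allow_pickle=True).item()
im=cv2.imread('pics/w1.png').astype(int); b,g,r=im[...,0],im[...,1],im[...,2]
sub=np.zeros(r.shape,np.uint8); sub[150:230,297:365]=((r-b>20)&(r<125))[150:230,297:365]
k,l,st,c=cv2.connectedComponentsWithStats(sub)
for i in range(1,k):
    if st[i,4]>100: print(st[i],c[i],[onz('wrist',*c[i],z,ci).round(4) for z in(.174,.18)])
print('foot',onz('wrist',329,170,.120,ci))
d=np.zeros(r.shape,np.uint8); d[40:220,125:225]=(im.max(2)<45)[40:220,125:225]
k,l,st,c=cv2.connectedComponentsWithStats(d)
i=1+np.argmax(st[1:,4]); print(st[i])
ends=[]
for v in range(80,190,12):
    u=np.where(l[v]==i)[0]; u=u[u<190]; p0=onz('wrist',u.min(),v,.104,ci);p1=onz('wrist',u.max(),v,.104,ci); ends.append((p0+p1)/2); print(v,u.min(),u.max(),((p0+p1)/2).round(4),np.linalg.norm(p1-p0).round(4))
e=np.array(ends); print('yaw',np.degrees(np.arctan2(*(e[0]-e[-1])[[1,0]]))-90)
for a in((141,61),(166,203)): print(onz('wrist',*a,.104,ci))
```

```text
[ 311  174   42   43 1398] [331.71173104 195.20600858] [array([ 0.6453, -0.235 ,  0.174 ]), array([ 0.6446, -0.2332,  0.18  ])]
foot [ 0.6426723  -0.22911646  0.12      ]
[ 139   60   81  143 2903]
80 142 155 [ 0.4681 -0.1998  0.104 ] 0.0115
92 145 157 [ 0.4714 -0.2093  0.104 ] 0.0107
104 147 159 [ 0.4745 -0.2191  0.104 ] 0.0109
116 149 161 [ 0.4776 -0.2292  0.104 ] 0.011
128 151 163 [ 0.4807 -0.2395  0.104 ] 0.0111
140 153 165 [ 0.484 -0.25   0.104] 0.0112
152 155 167 [ 0.4873 -0.2608  0.104 ] 0.0114
164 157 169 [ 0.4907 -0.2718  0.104 ] 0.0115
176 159 171 [ 0.4942 -0.2831  0.104 ] 0.0116
188 161 173 [ 0.4977 -0.2946  0.104 ] 0.0118
yaw 17.381152652281372
[ 0.45987455 -0.18603717  0.104     ]
[ 0.49896314 -0.31044569  0.104     ]
```

Emit:
play_rows:
  travel:
    - [0.6,0.7,0]
    - [0,0,-2]
    - [0,0,-2]
    - [0,0,0]
  rotation:
    - [-0.0045,-0.011,0.015]
    - [0,0,0]
    - [0,0,0]
    - [0,0,0]
  claw: [8.5,8.5,8.5,8.5]

```text
time_s: 2.53
position: [0.6429, -0.2278, 0.2329]
tool_rot: [[0.004, 0.954, 0.301], [-0.001, 0.301, -0.954], [-1.0, 0.003, 0.002]]
ft_force: [-0.2, -0.0, -0.3]
grip_width: 0.0851
```

Emit:
play_rows:
  travel:
    - [0,-0.5,-1.8]
    - [0,0,-2]
    - [0,0,-2]
    - [0,0,-1.5]
    - [0,0,0]
    - [0,0,0]
  rotation:
    - [0,0,0]
    - [0,0,0]
    - [0,0,0]
    - [0,0,0]
    - [0,0,0]
    - [0,0,0]
  claw: [8.5,8.5,8.5,8.5,8.5,8.5]

```text
time_s: 3.03
position: [0.6441, -0.2233, 0.1667]
tool_rot: [[0.013, 0.95, 0.312], [-0.004, 0.312, -0.95], [-1.0, 0.011, 0.008]]
ft_force: [1.3, 0.0, -0.4]
grip_width: 0.0852
```

Run:
```python
from h import *
s=env.observe(); print(np.round(s['position'],4),np.round(s['tool_rot'],4).tolist(),s['ft_force'])
im=env.get_image('wrist'); cv2.imwrite('pics/w2.png',im[:,:,::-1])
```

```text
[ 0.6441 -0.2233  0.1667] [[0.013, 0.95, 0.3121], [-0.004, 0.3122, -0.95], [-0.9999, 0.0111, 0.0078]] [ 1.25396349  0.0448525  -0.43019047]
```

View pics/w2.png

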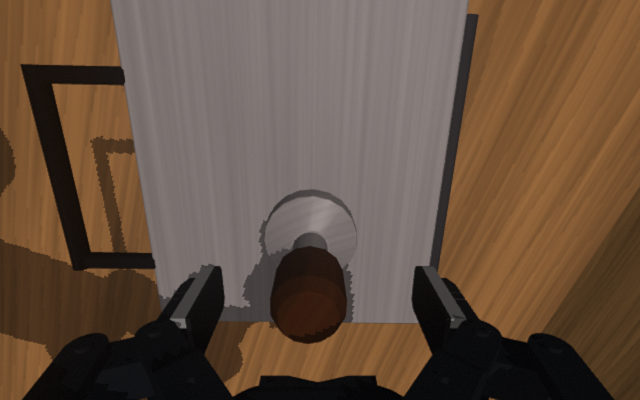

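Emit:
play_rows:
  travel:
    - [-0.1,-1.0,0]
    - [0,0,0]
  rotation:
    - [0.004,0.013,-0.015]
    - [0,0,0]
  claw: [8.5,8.5]

```text
time_s: 3.25
position: [0.644, -0.2324, 0.1704]
tool_rot: [[0.004, 0.954, 0.299], [-0.002, 0.299, -0.954], [-1.0, 0.003, 0.003]]
ft_force: [-0.8, -0.2, -0.2]
grip_width: 0.085
```

Emit:
play_rows:
  travel:
    - [-0.1,-0.3,-1.2]
    - [0,0,0]
    - [0,0,0]
  rotation:
    - [0.002,0.006,-0.005]
    - [0,0,0]
    - [0,0,0]
  claw: [8.5,8.5,8.5]

```text
time_s: 3.5
position: [0.6439, -0.2349, 0.1607]
tool_rot: [[0.002, 0.955, 0.296], [-0.002, 0.296, -0.955], [-1.0, 0.002, 0.003]]
ft_force: [-0.6, 0.4, -0.3]
grip_width: 0.0849
```

Emit:
play_rows:
  travel:
    - [-0.1,0.1,-0.5]
    - [0,0,0]
    - [0,0,0]
    - [0,0,0]
    - [0,0,0]
    - [0,0,0]
    - [0,0,0]
    - [0,0,0]
    - [0,0,0]
    - [0,0,0]
  rotation:
    - [0,0,0]
    - [0,0,0]
    - [0,0,0]
    - [0,0,0]
    - [0,0,0]
    - [0,0,0]
    - [0,0,0]
    - [0,0,0]
    - [0,0,0]
    - [0,0,0]
  claw: [8,7,6,5,4.5,4,3.5,3,3,3]
  squeeze: 40

```text
time_s: 4.33
position: [0.6427, -0.2329, 0.1556]
tool_rot: [[0.003, 0.955, 0.297], [-0.002, 0.297, -0.955], [-1.0, 0.002, 0.003]]
ft_force: [-0.4, -0.2, 0.2]
grip_width: 0.0324
```

Run:
```python
from h import *
s=env.observe(); print(np.round(s['position'],4),np.round(s['tool_rot'],4).tolist(),s['ft_force'])
im=env.get_image('wrist'); cv2.imwrite('pics/w3.png',im[:,:,::-1])
```

```text
[ 0.6427 -0.2329  0.1556] [[0.0026, 0.955, 0.2965], [-0.0022, 0.2966, -0.955], [-1.0, 0.0018, 0.0028]] [-0.40324345 -0.24021897  0.19741966]
```

View pics/w3.png

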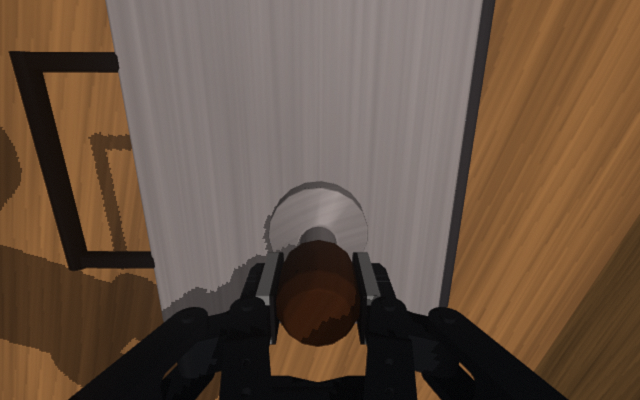

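The pads hold the knob at (318,290), the fingers stand either side of it, and the opening is 32 mm. Lift.

Emit:
play_rows:
  travel:
    - [0,0,0.5]
    - [0,0,1]
    - [0,0,1.5]
    - [0,0,1.5]
    - [0,0,1.5]
    - [0,0,1.5]
    - [0,0,1.5]
    - [0,0,1]
    - [0,0,0.5]
    - [0,0,0]
    - [0,0,0]
  rotation:
    - [0,0,0]
    - [0,0,0]
    - [0,0,0]
    - [0,0,0]
    - [0,0,0]
    - [0,0,0]
    - [0,0,0]
    - [0,0,0]
    - [0,0,0]
    - [0,0,0]
    - [0,0,0]
  claw: [3,3,3,3,3,3,3,3,3,3,3]

```text
time_s: 5.3
position: [0.6409, -0.2318, 0.2675]
tool_rot: [[-0.002, 0.955, 0.297], [0.001, 0.297, -0.955], [-1.0, -0.002, -0.002]]
ft_force: [-0.5, 0.9, -3.1]
grip_width: 0.0327
```

Run:
```python
from h import *
s=env.observe(); print(np.round(s['position'],4),np.round(s['tool_rot'],4).tolist(),s['ft_force'])
im=env.get_image('wrist'); cv2.imwrite('pics/w4.png',im[:,:,::-1])
```

```text
[ 0.6409 -0.2318  0.2675] [[-0.0023, 0.9549, 0.2968], [0.0009, 0.2968, -0.9549], [-1.0, -0.0019, -0.0015]] [-0.48832624  0.89860784 -3.05837831]
```

View pics/w4.png

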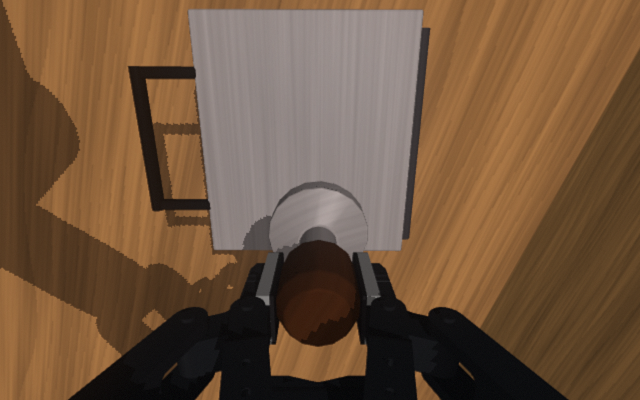

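Tamper lifted, upright in the grip, 3 N of weight. Carry to above the mat.

Emit:
play_rows:
  travel:
    - [-0.2,1,0]
    - [-0.3,2,0]
    - [-0.5,3,0]
    - [-0.5,3.3,0]
    - [-0.5,3.3,0]
    - [-0.5,3.3,0]
    - [-0.5,3.3,0]
    - [-0.5,3.3,0]
    - [-0.5,3.3,0]
    - [-0.5,3.3,0]
    - [-0.5,3.3,0]
    - [-0.5,3.3,0]
  rotation:
    - [0,0,0]
    - [0,0,0]
    - [0,0,0]
    - [0,0,0]
    - [0,0,0]
    - [0,0,0]
    - [0,0,0]
    - [0,0,0]
    - [0,0,0]
    - [0,0,0]
    - [0,0,0]
    - [0,0,0]
  claw: [3,3,3,3,3,3,3,3,3,3,3,3]

```text
time_s: 6.35
position: [0.5743, 0.1409, 0.2563]
tool_rot: [[-0.021, 0.957, 0.288], [0.006, 0.289, -0.957], [-1.0, -0.018, -0.012]]
ft_force: [1.3, -0.3, -3.5]
grip_width: 0.0325
```

Emit:
play_rows:
  travel:
    - [-0.1,3,0]
    - [-0.1,2.5,0]
    - [-0.1,1.5,0]
    - [0,0.7,0]
    - [0,0,0]
    - [0,0,0]
  rotation:
    - [-0.003,-0.01,0.003]
    - [-0.003,-0.01,0.003]
    - [0,0,0]
    - [0,0,0]
    - [0,0,0]
    - [0,0,0]
  claw: [3,3,3,3,3,3]

```text
time_s: 6.85
position: [0.5636, 0.2308, 0.253]
tool_rot: [[-0.008, 0.952, 0.305], [0.001, 0.305, -0.952], [-1.0, -0.007, -0.004]]
ft_force: [0.2, 0.4, -2.2]
grip_width: 0.0328
```

Run:
```python
from h import *
ci=env.camera_info('wrist'); im=env.get_image('wrist'); cv2.imwrite('pics/w5.png',im[:,:,::-1])
np.save('ci5.npy',ci,allow_pickle=True)
s=env.observe(); print(np.round(s['position'],4),np.round(s['tool_rot'],4).tolist(),s['ft_force'])
print(proj('wrist',(.570,.234,.008),ci))
```

```text
[0.5637 0.2305 0.2529] [[-0.008, 0.9526, 0.304], [0.0013, 0.3041, -0.9527], [-1.0, -0.0072, -0.0037]] [-0.23647494 -0.85039342 -2.27437861]
[325.08786006 158.52066618]
```

View pics/w5.png

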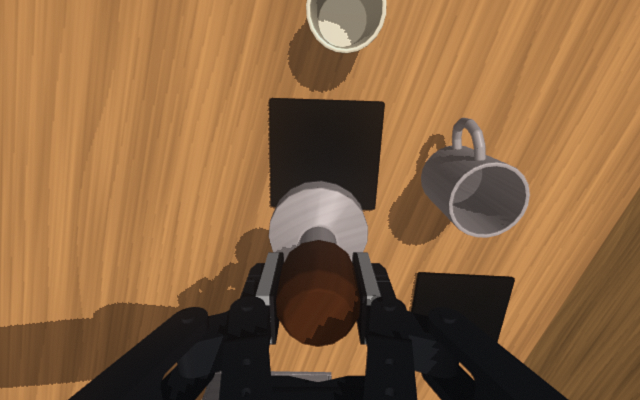

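Mat corners are at (269,98), (384,102), (375,210), (270,207), so its centre is about (325,155), within 3 px of predicted. Correct the pose and descend.

Run:
```python
from h import *
ci=np.load('ci5.npy',allow_pickle=True).item()
q=[onz('wrist',*p,.008,ci) for p in((269,98),(384,102),(375,210),(270,207))]
print(np.round(q,4),np.mean(q,0),[np.linalg.norm(q[i]-q[i-1]).round(3) for i in range(4)])
```

```text
[[0.4895 0.2798 0.008 ]
 [0.6125 0.3146 0.008 ]
 [0.6488 0.1915 0.008 ]
 [0.5242 0.1555 0.008 ]] [0.56874575 0.23533222 0.008     ] [np.float64(0.129), np.float64(0.128), np.float64(0.128), np.float64(0.13)]
```

Emit:
play_rows:
  travel:
    - [0.6,0.3,-1]
    - [0,0,-2]
    - [0,0,-2.5]
    - [0,0,-2.5]
    - [0,0,-2]
    - [0,0,-1]
    - [0,0,0]
    - [0,0,0]
  rotation:
    - [-0.001,-0.008,-0.008]
    - [0,0,0]
    - [0,0,0]
    - [0,0,0]
    - [0,0,0]
    - [0,0,0]
    - [0,0,0]
    - [0,0,0]
  claw: [3,3,3,3,3,3,3,3]

```text
time_s: 7.57
position: [0.5719, 0.2228, 0.1396]
tool_rot: [[0.003, 0.959, 0.283], [-0.001, 0.283, -0.959], [-1.0, 0.003, 0.002]]
ft_force: [0.4, -0.9, -2.1]
grip_width: 0.0328
```

Mat centre (0.569,0.235). Next: y +1.2 cm and down 8.4 cm in stages.

Emit:
play_rows:
  travel:
    - [-0.2,1.1,-1]
    - [0,0.1,-1.5]
    - [0,0.1,-1.5]
    - [0,0.1,-1.2]
    - [0,0,-0.6]
    - [0,0,0]
    - [0,0,0]
  rotation:
    - [0.001,0.003,0.01]
    - [0,0,0]
    - [0,0,0]
    - [0,0,0]
    - [0,0,0]
    - [0,0,0]
    - [0,0,0]
  claw: [3,3,3,3,3,3,3]

```text
time_s: 8.15
position: [0.5729, 0.2382, 0.0838]
tool_rot: [[0.01, 0.956, 0.292], [0.003, 0.292, -0.956], [-1.0, 0.011, 0.0]]
ft_force: [0.7, 0.3, -2.4]
grip_width: 0.0327
```

Emit:
play_rows:
  travel:
    - [-0.4,-0.3,-0.6]
    - [0,0,-0.7]
    - [0,0,-0.6]
    - [0,0,-0.3]
    - [0,0,0]
    - [0,0,0]
  rotation:
    - [-0.003,0.01,0]
    - [0,0,0]
    - [0,0,0]
    - [0,0,0]
    - [0,0,0]
    - [0,0,0]
  claw: [3,3,3,3,3,3]

```text
time_s: 8.65
position: [0.5696, 0.2351, 0.0622]
tool_rot: [[0.004, 0.956, 0.292], [0.0, 0.292, -0.956], [-1.0, 0.004, 0.001]]
ft_force: [0.0, -0.0, -4.0]
grip_width: 0.0325
```

Emit:
play_rows:
  travel:
    - [0,0,-0.3]
    - [0,0,-0.2]
    - [0,0,-0.1]
    - [0,0,0]
    - [0,0,0]
  rotation:
    - [0,0.004,0]
    - [0,0,0]
    - [0,0,0]
    - [0,0,0]
    - [0,0,0]
  claw: [3,3,3,3,3]

```text
time_s: 9.07
position: [0.5702, 0.2352, 0.0562]
tool_rot: [[0.001, 0.956, 0.292], [0.001, 0.292, -0.956], [-1.0, 0.001, -0.0]]
ft_force: [-0.2, -0.1, -4.6]
grip_width: 0.0325
```

Emit:
play_rows:
  travel:
    - [0,0,-0.15]
    - [0,0,0]
    - [0,0,0]
  rotation:
    - [0,0,0]
    - [0,0,0]
    - [0,0,0]
  claw: [3,3,3]

```text
time_s: 9.32
position: [0.5706, 0.2357, 0.0568]
tool_rot: [[0.003, 0.956, 0.292], [0.001, 0.292, -0.956], [-1.0, 0.003, -0.0]]
ft_force: [0.2, -0.1, -2.4]
grip_width: 0.0324
```

Emit:
play_rows:
  travel:
    - [0,0,-0.2]
    - [0,0,-0.1]
    - [0,0,0]
    - [0,0,0]
  rotation:
    - [0,0,0]
    - [0,0,0]
    - [0,0,0]
    - [0,0,0]
  claw: [3,3,3,3]

```text
time_s: 9.65
position: [0.5709, 0.2359, 0.0563]
tool_rot: [[0.005, 0.956, 0.292], [0.002, 0.292, -0.956], [-1.0, 0.006, -0.0]]
ft_force: [0.1, 0.3, -3.5]
grip_width: 0.0326
```

Run:
```python
from h import *
im=env.get_image('scene'); cv2.imwrite('pics/s6.png',cv2.resize(im[200:300,270:410,::-1],None,fx=5,fy=5,interpolation=2))
s=env.observe(); print(np.round(s['position'],4),s['ft_force'])
```

```text
[0.5709 0.2359 0.0562] [-1.56436181  0.11011793 -0.02564591]
```

View pics/s6.png

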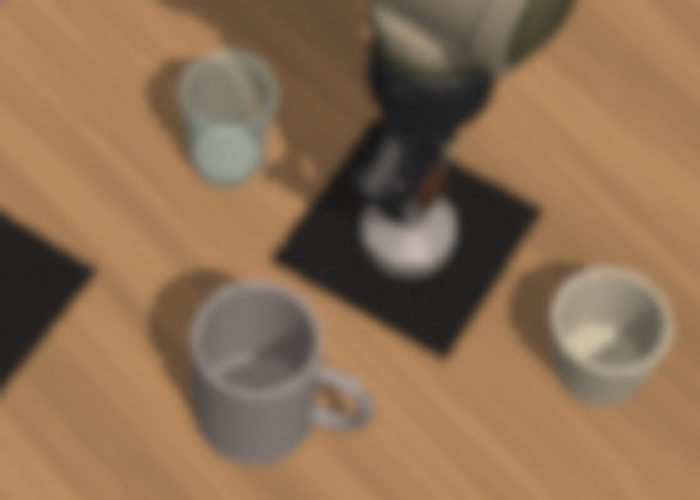

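Emit:
play_rows:
  travel:
    - [-0.1,0,-0.3]
    - [0,0,-0.2]
    - [0,0,-0.2]
    - [0,0,0]
  rotation:
    - [-0.002,0.005,0]
    - [0,0,0]
    - [0,0,0]
    - [0,0,0]
  claw: [3,3,3,3]

```text
time_s: 10.03
position: [0.5713, 0.2362, 0.0566]
tool_rot: [[0.007, 0.956, 0.293], [0.001, 0.293, -0.956], [-1.0, 0.007, 0.001]]
ft_force: [0.7, 0.9, -3.4]
grip_width: 0.0329
```

Descent has stopped at the expected height (0.0563 against 0.0556), so the foot is on the mat. Open gently.

Emit:
play_rows:
  travel:
    - [0,0,0]
    - [0,0,0]
    - [0,0,0]
    - [0,0,0]
    - [0,0,0]
    - [0,0,0]
    - [0,0,0]
    - [0,0,0]
    - [0,0,0]
    - [0,0,0]
  rotation:
    - [0,0,0]
    - [0,0,0]
    - [0,0,0]
    - [0,0,0]
    - [0,0,0]
    - [0,0,0]
    - [0,0,0]
    - [0,0,0]
    - [0,0,0]
    - [0,0,0]
  claw: [3.3,3.5,3.8,4.2,5,6,7,8,8.5,8.5]

```text
time_s: 10.87
position: [0.5725, 0.2363, 0.056]
tool_rot: [[0.009, 0.956, 0.293], [0.001, 0.293, -0.956], [-1.0, 0.009, 0.001]]
ft_force: [0.2, 1.1, -0.3]
grip_width: 0.0851
```

Run:
```python
from h import *
im=env.get_image('wrist'); cv2.imwrite('pics/w7.png',im[:,:,::-1])
s=env.observe(); print(np.round(s['position'],4),s['ft_force'],np.round(s['tool_rot'],3).tolist())
```

```text
[0.5724 0.2363 0.056 ] [-0.53832534 -0.15797111 -0.07864544] [[0.009, 0.956, 0.293], [0.001, 0.293, -0.956], [-1.0, 0.009, 0.002]]
```

View pics/w7.png

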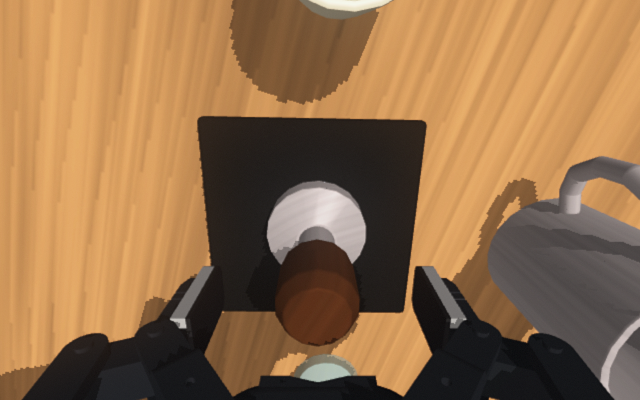

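Released. The tamper stands upright on the mat with its foot at (317,232) and open fingers clear on both sides. Rise straight up.

Emit:
play_rows:
  travel:
    - [0,0,1]
    - [0,0,2]
    - [0,0,2.5]
    - [0,0,2.5]
    - [0,0,2.5]
    - [0,0,2.5]
    - [0,0,2.5]
    - [0,0,2.5]
    - [0,0,1.5]
    - [0,0,0]
  rotation:
    - [0,0.004,0]
    - [0,0.004,0]
    - [0,0,0]
    - [0,0,0]
    - [0,0,0]
    - [0,0,0]
    - [0,0,0]
    - [0,0,0]
    - [0,0,0]
    - [0,0,0]
  claw: [8.5,8.5,8.5,8.5,8.5,8.5,8.5,8.5,8.5,8.5]

```text
time_s: 11.75
position: [0.5693, 0.2356, 0.2588]
tool_rot: [[-0.004, 0.956, 0.293], [0.0, 0.293, -0.956], [-1.0, -0.004, -0.001]]
ft_force: [-0.7, 0.2, 0.7]
grip_width: 0.0853
```

Run:
```python
from h import *
ci=env.camera_info('wrist'); im=env.get_image('wrist'); cv2.imwrite('pics/w8.png',im[:,:,::-1])
s=env.observe(); print(np.round(s['position'],4),np.round(s['tool_rot'],3).tolist())
im=im.astype(int); r,b=im[...,0],im[...,2]
print('mat',proj('wrist',(.569,.235,.008),ci),'knob',proj('wrist',(.569,.235,.074),ci))
np.save('ci8.npy',ci,allow_pickle=True)
```

```text
[0.5689 0.2356 0.2572] [[-0.006, 0.956, 0.293], [-0.0, 0.293, -0.956], [-1.0, -0.006, -0.002]]
mat [318.04837817 158.42832397] knob [317.8713111  172.30442685]
```

View pics/w8.png

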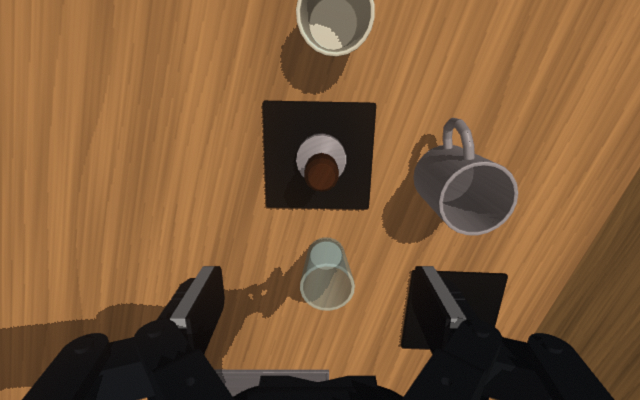

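The tamper is centred on the mat: foot (321,158), mat centre about (320,156). Go above the bar, partly closing the fingers.

Emit:
play_rows:
  travel:
    - [-0.3,-2,0.2]
    - [-0.7,-3.7,0]
    - [-0.7,-3.7,0]
    - [-0.7,-3.7,0]
    - [-0.7,-3.7,0]
    - [-0.7,-3.7,0]
    - [-0.7,-3.7,0]
    - [-0.7,-3.7,0]
    - [-0.7,-3.7,0]
    - [-0.7,-3.7,0]
    - [-0.7,-3.7,0]
    - [-0.7,-3.7,0]
  rotation:
    - [0,-0.004,0]
    - [0,0,0]
    - [0,0,0]
    - [0,0,0]
    - [0,0,0]
    - [0,0,0]
    - [0,0,0]
    - [0,0,0]
    - [0,0,0]
    - [0,0,0]
    - [0,0,0]
    - [0,0,0]
  claw: [8.5,8.5,7,6,5,4.5,4.5,4.5,4.5,4.5,4.5,4.5]

```text
time_s: 12.8
position: [0.4762, -0.2007, 0.2389]
tool_rot: [[-0.029, 0.952, 0.304], [0.008, 0.304, -0.953], [-1.0, -0.025, -0.017]]
ft_force: [0.9, 0.1, -0.2]
grip_width: 0.0452
```

Emit:
play_rows:
  travel:
    - [0.3,-2,0]
    - [0,-1.2,0]
    - [0,0,0]
    - [0,0,0]
  rotation:
    - [-0.004,-0.015,-0.005]
    - [-0.004,-0.014,0]
    - [0,0,0]
    - [0,0,0]
  claw: [4.5,4.5,4.5,4.5]

```text
time_s: 13.13
position: [0.4751, -0.2403, 0.2317]
tool_rot: [[-0.009, 0.957, 0.29], [0.006, 0.29, -0.957], [-1.0, -0.006, -0.008]]
ft_force: [-0.5, 0.4, -0.2]
grip_width: 0.0449
```

Run:
```python
from h import *
ci=env.camera_info('wrist'); im=env.get_image('wrist'); cv2.imwrite('pics/w9.png',im[:,:,::-1])
s=env.observe(); print(np.round(s['position'],4),np.round(s['tool_rot'],3).tolist())
np.save('ci9.npy',ci,allow_pickle=True)
print('bar',proj('wrist',(.481,-.247,.104),ci))
```

```text
[ 0.4751 -0.2399  0.2316] [[-0.009, 0.957, 0.291], [0.006, 0.291, -0.957], [-1.0, -0.007, -0.008]]
bar [322.92475077 198.78369227]
```

View pics/w9.png

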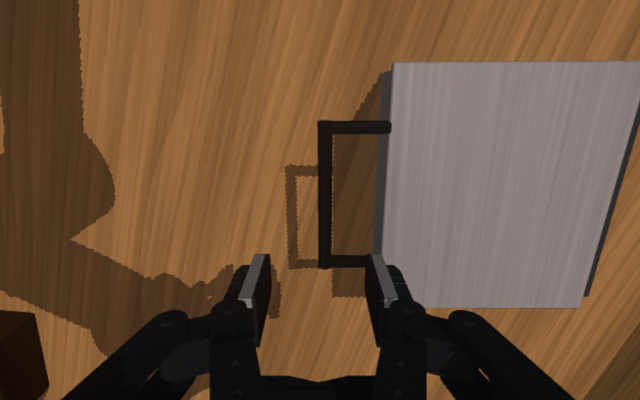

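Wrist view: bar from (325,122) to (325,268), centre about (325,195), with the predicted centre at (323,199).

Run:
```python
from h import *
ci=np.load('ci9.npy',allow_pickle=True).item()
a,b=onz('wrist',325.5,121,.104,ci),onz('wrist',325,268.5,.104,ci); print(a,b,(a+b)/2,np.linalg.norm(a-b),np.degrees(np.arctan2(*(a-b)[[1,0]]))-90)
# hinge: back edge
for p in((393,63),(382,306)): print(onz('wrist',*p,.108,ci))
```

```text
[ 0.46382478 -0.18436223  0.104     ] [ 0.50270082 -0.31094044  0.104     ] [ 0.4832628  -0.24765133  0.104     ] 0.13241369992935023 17.073320985584473
[ 0.49890301 -0.12951821  0.108     ]
[ 0.56510356 -0.33124182  0.108     ]
```

Emit:
play_rows:
  travel:
    - [0.6,-0.7,-0.5]
    - [0,0,-2]
    - [0,0,-2]
    - [0,0,-2]
    - [0,0,-1]
    - [0,0,0]
    - [0,0,0]
  rotation:
    - [-0.006,-0.009,0.005]
    - [0,0,0]
    - [0,0,0]
    - [0,0,0]
    - [0,0,0]
    - [0,0,0]
    - [0,0,0]
  claw: [4.5,4.5,4.5,4.5,4.5,4.5,4.5]

```text
time_s: 13.77
position: [0.4845, -0.2411, 0.1513]
tool_rot: [[0.002, 0.952, 0.306], [-0.001, 0.306, -0.952], [-1.0, 0.002, 0.001]]
ft_force: [-0.2, -0.1, 0.4]
grip_width: 0.0448
```

Emit:
play_rows:
  travel:
    - [-0.3,-0.7,-0.5]
    - [0,-0.1,-1]
    - [0,-0.1,-1]
    - [0,0,0]
    - [0,0,0]
  rotation:
    - [0,0,-0.012]
    - [0,0,0]
    - [0,0,0]
    - [0,0,0]
    - [0,0,0]
  claw: [4.5,4.5,4.5,4.5,4.5]

```text
time_s: 14.18
position: [0.4828, -0.251, 0.1262]
tool_rot: [[0.006, 0.955, 0.296], [-0.004, 0.296, -0.955], [-1.0, 0.004, 0.006]]
ft_force: [0.5, -0.2, 0.9]
grip_width: 0.0452
```

Run:
```python
from h import *
im=env.get_image('wrist'); cv2.imwrite('pics/w10.png',im[:,:,::-1])
s=env.observe(); print(np.round(s['position'],4),np.round(s['tool_rot'],3).tolist())
```

```text
[ 0.4827 -0.251   0.1262] [[0.006, 0.955, 0.296], [-0.004, 0.296, -0.955], [-1.0, 0.004, 0.005]]
```

View pics/w10.png

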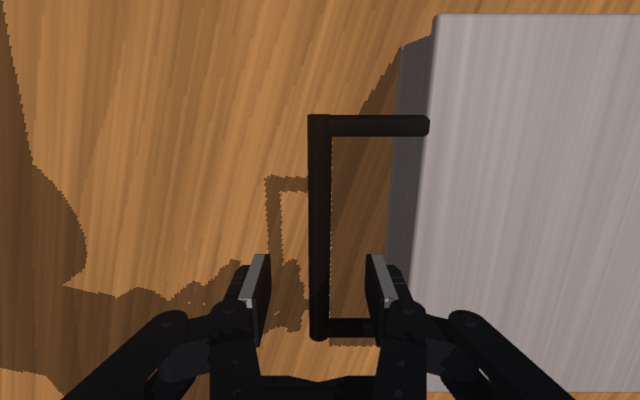

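Bar at u≈319, midway between the fingers (267 and 367). Descend around it and close.

Emit:
play_rows:
  travel:
    - [0,0.1,-1]
    - [0,0,-1.2]
    - [0,0,-1.2]
    - [0,0,-0.5]
    - [0,0,0]
    - [0,0,0]
  rotation:
    - [0.004,0.006,0]
    - [0,0,0]
    - [0,0,0]
    - [0,0,0]
    - [0,0,0]
    - [0,0,0]
  claw: [4.5,4.5,4.5,4.5,4.5,4.5]

```text
time_s: 14.73
position: [0.4835, -0.2503, 0.086]
tool_rot: [[0.002, 0.955, 0.296], [-0.002, 0.296, -0.955], [-1.0, 0.001, 0.002]]
ft_force: [-0.1, 0.3, -0.5]
grip_width: 0.045
```

Emit:
play_rows:
  travel:
    - [0,0,0]
    - [0,0,0]
    - [0,0,0]
    - [0,0,0]
    - [0,0,0]
    - [0,0,0]
    - [0,0,0]
    - [0,0,0]
  rotation:
    - [0,0,0]
    - [0,0,0]
    - [0,0,0]
    - [0,0,0]
    - [0,0,0]
    - [0,0,0]
    - [0,0,0]
    - [0,0,0]
  claw: [3.5,2.5,1.5,1,0.8,0.8,0.8,0.8]
  squeeze: 30

```text
time_s: 15.4
position: [0.4835, -0.2508, 0.0878]
tool_rot: [[0.003, 0.955, 0.296], [-0.004, 0.296, -0.955], [-1.0, 0.002, 0.004]]
ft_force: [-0.2, -0.5, -1.2]
grip_width: 0.011
```

Run:
```python
from h import *
im=env.get_image('wrist'); cv2.imwrite('pics/w11.png',im[:,:,::-1])
s=env.observe(); print(np.round(s['position'],4),np.round(s['tool_rot'],3).tolist(),s['ft_force'],s['grip_width'],np.round(s['q'],1))
# arc: hinge lid-body origin = bar - (-0.24*ex), z 0.100 ; bar at +4mm
y=np.radians(17.1); ex=np.array([np.cos(y),np.sin(y),0]); ez=np.array([0,0,1])
prev=None
for d in range(0,61,5):
    t=np.radians(d); r=-.24*np.cos(t)+.004*np.sin(t); z=.24*np.sin(t)+.004*np.cos(t)
    p=((r+.24)*ex+(z-.004)*ez)*100
    print(d,p.round(2),(p-prev).round(2) if prev is not None else ''); prev=p
```

```text
[ 0.4836 -0.2508  0.0878] [[0.003, 0.955, 0.296], [-0.004, 0.296, -0.955], [-1.0, 0.002, 0.004]] [-0.68916567 -0.26691452 -1.71932091] 0.01048516785342653 [-39.8  29.6  87.5  -0.1  62.6 -57. ]
0 [0. 0. 0.] 
5 [0.12 0.04 2.09] [0.12 0.04 2.09]
10 [0.41 0.13 4.16] [0.29 0.09 2.07]
15 [0.88 0.27 6.2 ] [0.47 0.14 2.04]
20 [1.51 0.47 8.18] [0.63 0.19 1.99]
25 [ 2.31  0.71 10.11] [0.8  0.25 1.92]
30 [ 3.26  1.   11.95] [0.95 0.29 1.84]
35 [ 4.37  1.34 13.69] [1.1  0.34 1.75]
40 [ 5.61  1.73 15.33] [1.24 0.38 1.64]
45 [ 6.99  2.15 16.85] [1.38 0.42 1.52]
50 [ 8.49  2.61 18.24] [1.5  0.46 1.39]
55 [10.09  3.11 19.49] [1.61 0.49 1.25]
60 [11.8   3.63 20.58] [1.71 0.52 1.1 ]
```

View pics/w11.png

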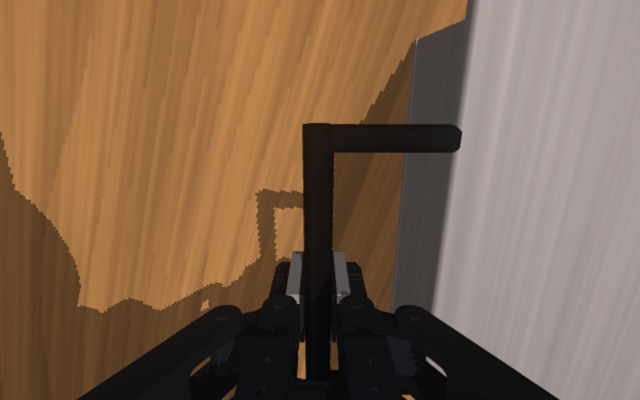

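The bar is pinched at (318,290), opening 11 mm. Raise along the arc, about 2.5° per row.

Emit:
play_rows:
  travel:
    - [0.05,0,1]
    - [0.05,0.02,1]
    - [0.15,0.05,1]
    - [0.15,0.05,1]
    - [0.2,0.06,1]
    - [0.25,0.08,1]
    - [0.3,0.1,1]
    - [0.3,0.1,1]
    - [0,0,0]
  rotation:
    - [0,0,0]
    - [0,0,0]
    - [0,0,0]
    - [0,0,0]
    - [0,0,0]
    - [0,0,0]
    - [0,0,0]
    - [0,0,0]
    - [0,0,0]
  claw: [0.8,0.8,0.8,0.8,0.8,0.8,0.8,0.8,0.8]

```text
time_s: 16.2
position: [0.4983, -0.2463, 0.1712]
tool_rot: [[0.001, 0.955, 0.296], [-0.004, 0.296, -0.955], [-1.0, -0.0, 0.004]]
ft_force: [0.5, 0.3, -3.6]
grip_width: 0.0109
```

On the arc at about 20°. Continue.

Emit:
play_rows:
  travel:
    - [0.4,0.12,0.95]
    - [0.4,0.12,0.95]
    - [0.48,0.14,0.92]
    - [0.48,0.15,0.92]
    - [0.55,0.17,0.88]
    - [0.55,0.17,0.87]
    - [0.62,0.19,0.82]
    - [0.62,0.19,0.82]
    - [0.69,0.21,0.76]
    - [0,0,0]
  rotation:
    - [0,0,0]
    - [0,0,0]
    - [0,0,0]
    - [0,0,0]
    - [0,0,0]
    - [0,0,0]
    - [0,0,0]
    - [0,0,0]
    - [0,0,0]
    - [0,0,0]
  claw: [0.8,0.8,0.8,0.8,0.8,0.8,0.8,0.8,0.8,0.8]

```text
time_s: 17.03
position: [0.5415, -0.233, 0.248]
tool_rot: [[-0.017, 0.956, 0.293], [-0.004, 0.293, -0.956], [-1.0, -0.018, -0.001]]
ft_force: [-1.2, -0.9, -2.3]
grip_width: 0.0105
```

Emit:
play_rows:
  travel:
    - [0.75,0.22,0.7]
    - [0.75,0.22,0.65]
    - [0.8,0.24,0.65]
    - [0.8,0.24,0.6]
    - [0.8,0.25,0.6]
    - [0.8,0.25,0.55]
    - [0,0,0]
    - [0,0,0]
  rotation:
    - [0.002,-0.008,0]
    - [0.002,-0.008,0]
    - [0,0,0]
    - [0,0,0]
    - [0,0,0]
    - [0,0,0]
    - [0,0,0]
    - [0,0,0]
  claw: [0.8,0.8,0.8,0.8,0.8,0.8,0.8,0.8]

```text
time_s: 17.7
position: [0.5792, -0.2214, 0.2846]
tool_rot: [[-0.024, 0.957, 0.288], [-0.003, 0.288, -0.958], [-1.0, -0.024, -0.004]]
ft_force: [-4.5, -0.7, 0.1]
grip_width: 0.0106
```

Run:
```python
from h import *
for n in('wrist','scene','top'):
    im=env.get_image(n); cv2.imwrite(f'pics/{n}12.png',im[:,:,::-1])
im=cv2.imread('pics/scene12.png')[80:210,190:330]; cv2.imwrite('pics/sc12.png',cv2.resize(im,None,fx=4.5,fy=4.5,interpolation=2))
im=cv2.imread('pics/top12.png')[120:270,340:500]; cv2.imwrite('pics/tc12.png',cv2.resize(im,None,fx=4,fy=4,interpolation=2))
s=env.observe(); print(np.round(s['position'],4),np.round(s['tool_rot'],3).tolist(),s['ft_force'],s['grip_width'],np.round(s['q'],1))
```

```text
[ 0.5792 -0.2214  0.2846] [[-0.024, 0.957, 0.288], [-0.003, 0.288, -0.958], [-1.0, -0.023, -0.004]] [-3.88917814 -0.36940996 -0.55731424] 0.010460056101320583 [-31.5  28.2  55.1  -0.8  97.8 -48.3]
```

View pics/wrist12.png

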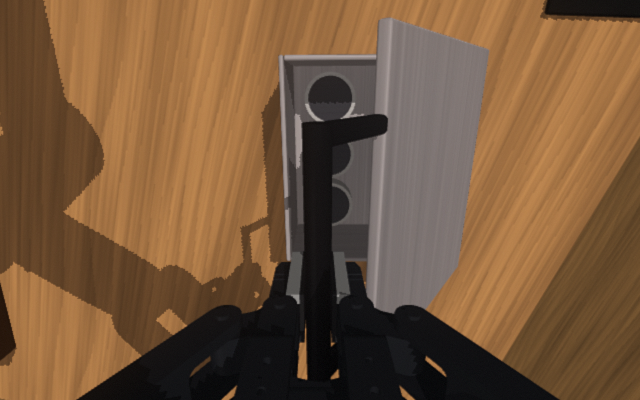

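View pics/sc12.png

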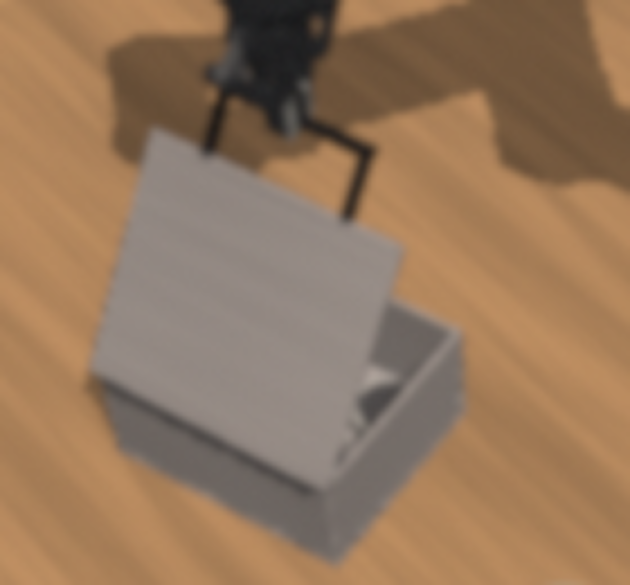

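View pics/tc12.png

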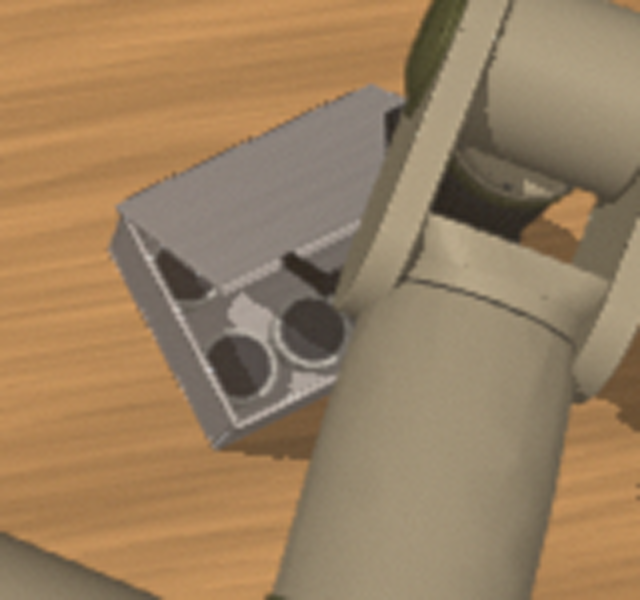

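The lid is well up, with the gripper holding the bar at about (318,290) in the wrist view. Its free front-left corner is at wrist (391,22), scene crop (403,248) and top crop (213,288). I'll work out the angle from these corners.

Run:
```python
from h import *
y=np.radians(17.1); ex=np.array([np.cos(y),np.sin(y),0]); ey=np.array([-np.sin(y),np.cos(y),0]); ez=np.array([0,0,1.]); H=np.array([.711,-.176,.1])
def P(x,yy,z,d):
    t=np.radians(d); lx=np.cos(t)*ex-np.sin(t)*ez; lz=np.sin(t)*ex+np.cos(t)*ez
    return H+x*lx+yy*ey+z*lz
S=lambda x,y:(190+(x+.5)/4.5-.5,80+(y+.5)/4.5-.5); T=lambda x,y:(340+(x+.5)/4-.5,120+(y+.5)/4-.5)
print('meas scene FL,FR',S(403,248),S(155,128),'top FL',T(213,288),'wrist FL',(391,22),'BL scene',S(325,487),'BR',S(95,375))
for d in range(50,63,2):
    print(d,proj('scene',P(-.19,.108,.008,d)).round(1),proj('scene',P(-.19,-.108,.008,d)).round(1),proj('top',P(-.19,.108,.008,d)).round(1),proj('wrist',P(-.19,.108,.008,d)).round(1),'barR end',proj('scene',P(-.24,.065,.004,d)).round(1))
print(proj('scene',P(0,.108,.008,55)),proj('scene',P(0,-.108,.008,55)),'bar end scene meas',S(370,152))
print('tri',[tri(a,b) for a,b in((ray('scene',*S(403,248)),ray('top',*T(213,288))),(ray('scene',*S(403,248)),ray('wrist',391,22)))])
```

```text
meas scene FL,FR (279.1666666666667, 134.72222222222223) (224.05555555555554, 108.05555555555556) top FL (392.875, 191.625) wrist FL (391, 22) BL scene (261.8333333333333, 187.83333333333331) BR (210.72222222222223, 162.94444444444446)
50 [280.5 134.4] [225.1 108.3] [395.9 195.4] [367.2  18.9] barR end [274.8 113.9]
52 [279.5 134.6] [223.8 108.3] [395.1 193.1] [379.8  17.2] barR end [273.5 114. ]
54 [278.4 134.8] [222.6 108.5] [394.4 190.9] [393.4  15.4] barR end [272.1 114.1]
56 [277.3 135.2] [221.3 108.7] [393.6 188.6] [407.8  13.7] barR end [270.7 114.3]
58 [276.2 135.6] [220.1 108.9] [392.7 186.3] [423.1  12. ] barR end [269.3 114.7]
60 [275. 136.] [218.7 109.3] [391.8 183.9] [439.2  10.2] barR end [267.8 115.1]
62 [273.9 136.6] [217.4 109.7] [390.9 181.6] [456.2   8.5] barR end [266.3 115.6]
[261.39319885 189.51753824] [208.86065203 162.09564149] bar end scene meas (271.8333333333333, 113.38888888888889)
tri [(array([ 0.57745998, -0.09991921,  0.26065436]), np.float64(0.001854362874809107)), (array([ 0.57722929, -0.10501076,  0.25666092]), np.float64(0.003876322827100319))]
```

Run:
```python
import cv2
im=cv2.imread('pics/wrist12.png')[0:170,270:500]; cv2.imwrite('pics/wc.png',cv2.resize(im,None,fx=3.4,fy=3.4,interpolation=2))
```

```text
(no output)
```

View pics/wc.png

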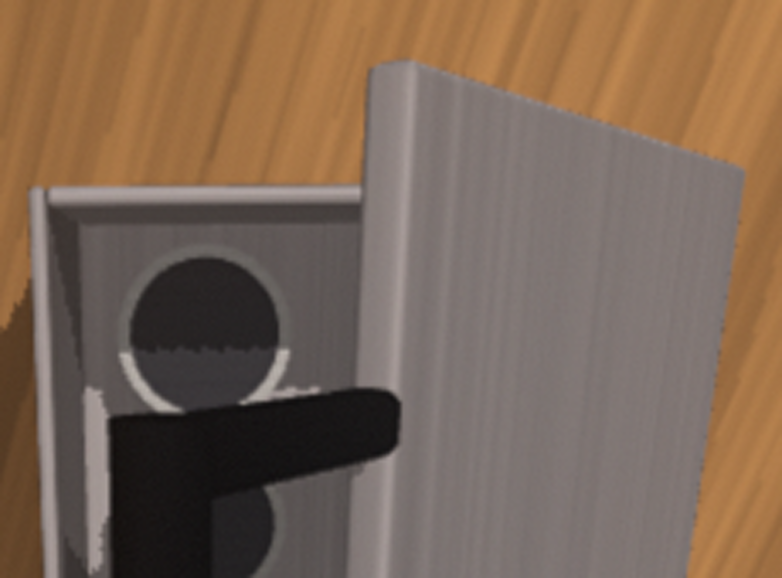

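All three views give about 53°. To reach 60°: x +2.3, y +0.7, z +1.5 cm. I'm also firming the grip.

Emit:
play_rows:
  travel:
    - [0.7,0.2,0.45]
    - [0.7,0.2,0.45]
    - [0.7,0.2,0.4]
    - [0.4,0.1,0.2]
    - [0,0,0]
    - [0,0,0]
  rotation:
    - [0.001,-0.01,0.002]
    - [0,-0.01,0]
    - [0,0,0]
    - [0,0,0]
    - [0,0,0]
    - [0,0,0]
  claw: [0.8,0.8,0.8,0.8,0.8,0.8]
  squeeze: 40

```text
time_s: 18.35
position: [0.6011, -0.2147, 0.2998]
tool_rot: [[-0.009, 0.958, 0.288], [0.0, 0.288, -0.958], [-1.0, -0.009, -0.003]]
ft_force: [-4.2, -0.9, 1.3]
grip_width: 0.01
```

```bash
cat > ang.py <<'E'
from h import *
import sys
k=sys.argv[1]
for n in('wrist','scene','top'):
    im=env.get_image(n); cv2.imwrite(f'pics/{n}{k}.png',im[:,:,::-1])
a=cv2.resize(cv2.imread(f'pics/scene{k}.png')[90:200,195:295],None,fx=4,fy=4,interpolation=2)
b=cv2.resize(cv2.imread(f'pics/top{k}.png')[135:245,360:450],None,fx=4,fy=4,interpolation=2)
cv2.imwrite(f'pics/st{k}.png',np.hstack([a,b]))
cv2.imwrite(f'pics/wc{k}.png',cv2.resize(cv2.imread(f'pics/wrist{k}.png')[0:180,270:510],None,fx=3,fy=3,interpolation=2))
s=env.observe(); print(s['time_s'],np.round(s['position'],4),np.round(s['tool_rot'],3).tolist(),s['ft_force'],s['grip_width'])
y=np.radians(17.1); ex=np.array([np.cos(y),np.sin(y),0]); ey=np.array([-np.sin(y),np.cos(y),0]); ez=np.array([0,0,1.]); H=np.array([.711,-.176,.1])
def P(x,yy,z,d):
    t=np.radians(d); lx=np.cos(t)*ex-np.sin(t)*ez; lz=np.sin(t)*ex+np.cos(t)*ez
    return H+x*lx+yy*ey+z*lz
for d in range(50,67,2):
    A=P(-.19,.108,.008,d);B=P(-.19,-.108,.008,d)
    print(d,'sceneFL,FR',((proj('scene',A)-[195,90])*4).round(0),((proj('scene',B)-[195,90])*4).round(0),'topFL',((proj('top',A)-[360,135])*4+[400,0]).round(0),'wrFL',((proj('wrist',A)-[270,0])*3).round(0))
E
python3 ang.py 13
```

```text
18.5 [ 0.6011 -0.2147  0.2997] [[-0.009, 0.958, 0.287], [0.0, 0.287, -0.958], [-1.0, -0.009, -0.003]] [-4.79301756 -0.36353356  1.1477523 ] 0.010149665000689449
50 sceneFL,FR [342. 178.] [120.  73.] topFL [544. 241.] wrFL [143.  74.]
52 sceneFL,FR [338. 178.] [115.  73.] topFL [541. 233.] wrFL [175.  70.]
54 sceneFL,FR [334. 179.] [110.  74.] topFL [537. 224.] wrFL [208.  65.]
56 sceneFL,FR [329. 181.] [105.  75.] topFL [534. 214.] wrFL [244.  61.]
58 sceneFL,FR [325. 182.] [100.  76.] topFL [531. 205.] wrFL [283.  57.]
60 sceneFL,FR [320. 184.] [95. 77.] topFL [527. 196.] wrFL [323.  53.]
62 sceneFL,FR [315. 186.] [90. 79.] topFL [524. 186.] wrFL [365.  49.]
64 sceneFL,FR [311. 189.] [84. 81.] topFL [520. 177.] wrFL [410.  45.]
66 sceneFL,FR [306. 191.] [79. 83.] topFL [516. 167.] wrFL [456.  41.]
```

View pics/st13.png

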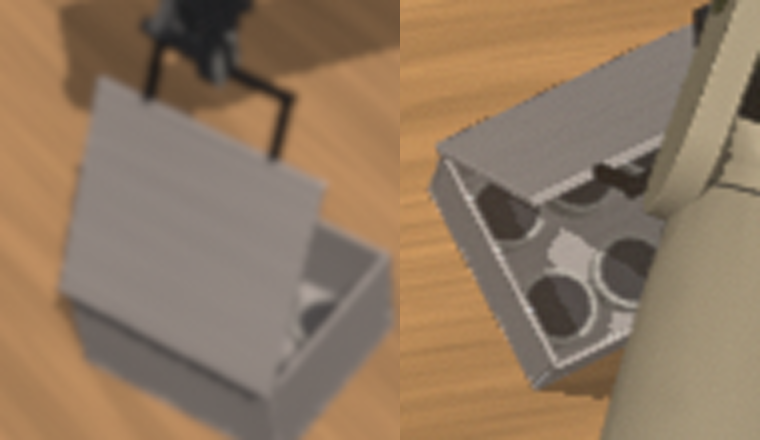

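View pics/wc13.png

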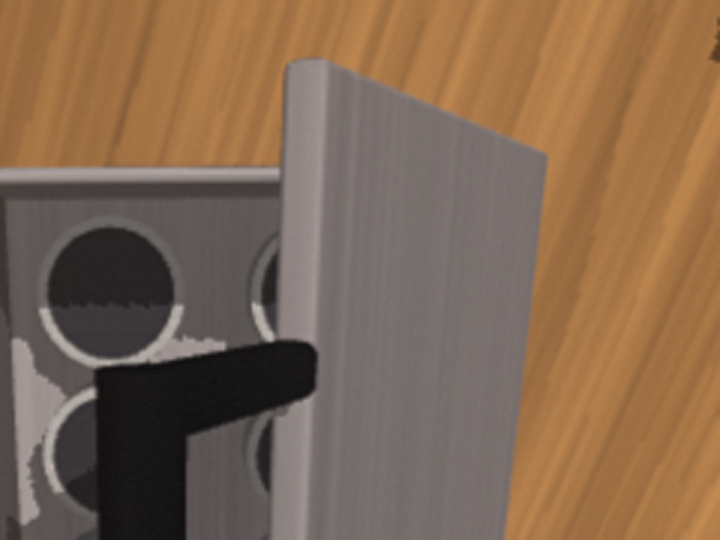

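The corners read 60.2° (wrist), about 58° (scene) and 58–59° (top), so roughly 59°, inside 55–65. I'll check steadiness and the rest of the scene.

Run:
```python
from h import *
for i in range(20):
    im=env.get_image('scene' if i%2 else 'wrist')
    if i%5==4 or i==0:
        s=env.observe(); print(round(s['time_s'],2),np.round(s['position'],4),np.round(s['ft_force'],1),np.abs(s['qvel']).max().round(3))
    if i==18: cv2.imwrite('pics/wr14.png',im[:,:,::-1])
    if i==19: cv2.imwrite('pics/sc14.png',im[:,:,::-1])
a=cv2.imread('pics/wr14.png').astype(int);b=cv2.imread('pics/wrist13.png').astype(int); print('wrist diff',np.abs(a-b)[0:180].mean(),np.abs(a-b)[0:180].max())
a=cv2.imread('pics/sc14.png').astype(int);b=cv2.imread('pics/scene13.png').astype(int); print('scene diff',np.abs(a-b).mean(),np.abs(a-b).max())
b=cv2.imread('pics/scene0.png').astype(int); print('bystander diff vs start: jug',np.abs(a-b)[262:290,305:335].mean(),'cup',np.abs(a-b)[255:280,378:404].mean(),'tumbler',np.abs(a-b)[210:238,304:327].mean())
```

```text
18.55 [ 0.6011 -0.2147  0.2998] [-4.  -0.9  1.7] 0.118
18.75 [ 0.6012 -0.2146  0.2998] [-4.  -1.   2.2] 0.088
19.0 [ 0.6014 -0.2146  0.2999] [-5.  -1.5  1.7] 0.062
19.25 [ 0.6014 -0.2146  0.2999] [-5.  -0.8  1.4] 0.065
19.5 [ 0.6014 -0.2146  0.2999] [-4.1 -0.5  0.6] 0.068
wrist diff 1.2256655092592592 63
scene diff 0.4045065104166667 11
bystander diff vs start: jug 3.4075396825396824 cup 4.064102564102564 tumbler 4.002587991718427
```

View pics/sc14.png

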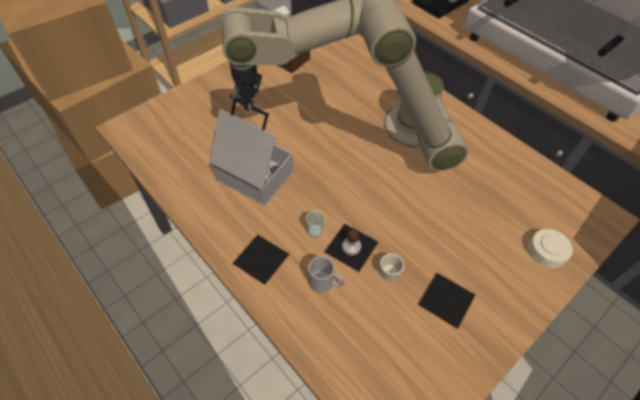

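The scene view shows the lid held open, the tamper upright at (351,243) on the mat, and the jug, cup and tumbler where they began. The pose held to 0.3 mm for a second, so I'm handing in.

```bash
python3 -c "
from rig import env
print(env.close_job())"
```

```text
the job is handed in; nothing more can be done
None
```

The tamper is standing on the tamping mat, and the arm is holding the lid open at about 59–60 degrees. I handed the job in at about 19.5 s; the hand-in gives no verdict.

- **Tamper:** I lifted it off the closed lid, stood it upright on the mat nearest the base and let go before touching the lid. The wrist picture just after release put its foot a few millimetres at most from the mat's centre. The last scene picture still showed it upright there.
- **Lid angle:** The wrist camera gave 60.2 degrees, the scene camera about 58, and the top camera 58–59. These disagree by about 2 degrees, but all lie within 55–65.
- **Lid steadiness:** Over the last second before hand-in the gripper drifted only 0.3 mm. The fingers were still pinching the bar, at about 10 mm opening and 40 N grip.
- **Jug, cup and tumbler:** They looked unmoved compared with the first picture.
- **Uncertain:** The force reading did not clearly show when the tamper touched the mat, so I judged contact by the descent stopping at the expected height. The bar also seems to have slid a few millimetres along the fingers while the lid was rising.

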